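# Pin the lifting handle to the stone tray and hold the tray up level

### The job

The stone tray on the rock tumbler's frame has a lifting handle standing loose in its square sleeve: push the retaining pin through the holes of sleeve and handle until its tip sticks out of the far side, while the tray still rests on the frame, and let go of the pin. Then lift the tray by the handle's wooden grip about 10 cm straight up off the frame and finish while holding it there by the grip alone, steady and level, with both stones still in the tray. Never tip the tray on the way, and do not shove the other things on the bench about.

Things in the scene. Friction and masses are not known exactly. Their poses are not given: they have to be found in the camera images.
- tray_hole (a point): Centre of the 13 mm cross hole through the steel sleeve that stands at the tray's middle: on the sleeve's axis, 55 mm above the tray's underside, half-way between the two drilled walls (outer faces at y = -19 and +19 mm). Axes are the tray's: y along the hole, z up. Sleeve: 38 mm square outside, walls 6 mm, top 70 mm above the tray's underside. The pin may enter from either side
- tray: Loose open wooden stone tray, 130 (x) by 160 (y) by 22 mm high, walls 6 mm, about 0.45 kg; origin at the centre of its underside. At the start it rests on the frame, underside 40 mm above the table, its +y roughly along the frame's +y; the pin lies on the table on its -y side
- handle_grip (a point): Centre of the lifting handle's wooden grip: a bar 20 mm (x) by 46 mm (y, its long way) by 28 mm high, to be gripped from above across its 20 mm. It is 102 mm above the tray's underside; its lower face is 18 mm above the sleeve's top. Axes as the tray's
- handle: The loose lifting handle, about 0.12 kg; origin at the centre of its shank's lower end. The 24 mm square steel shank, 82 mm long, stands in the sleeve with 1 mm play each side, on the tray's floor 6 mm above its underside. Its 13 mm hole along y, 47 mm below the grip's centre, is in line with the sleeve's. Unpinned, the handle simply pulls out
- pin_tab (a point): Centre of the retaining pin's upright tab, the part to grip: 12 mm thick (x), 30 mm long (y), from 16 to 52 mm above the pin's underside; this point is 34 mm above it. The round shaft, 8 mm thick with a tapered tip, points along +y, its axis 12 mm below this point; the tip is 97 mm ahead of this point
- pin: The loose metal retaining pin, about 80 g, standing on its foot block, 28 (x) by 34 (y) by 16 mm high; origin at the centre of the foot's underside, shaft along +y at 22 mm height
- pin_tip (a point): Tip of the pin's shaft
- pin_root (a point): Root of the pin's shaft, 80 mm behind the tip, at the end face of the foot
- stone_a_mid (a point): Middle of a loose tumbled stone, 30 mm across and 17 mm high, lying in the tray at its -x side
- stone_b_mid (a point): Middle of a second such stone, at the tray's +x side
- frame: Wooden tumbler frame, fixed; origin at table height at its centre. Two rails along its y (220 mm long, 28 wide, 40 high, centres at x = -58 and +58 mm) carry the tray; the -y crosspiece is 34 mm high. At the +y end an end board 85 mm high (y 110 to 130 mm) with a hand crank outside it, reaching to y = 197 mm and at most 125 mm high
- pail: Bystander: rusty tin pail, 130 mm across, 130 mm high; origin under its centre
- cup: Bystander: copper cup, 72 mm across, 80 mm high; origin under its centre
- chunk: Bystander: petrified wood chunk, about 70 mm across, 50 mm high; origin under its centre
- scoop: Bystander: yellow scoop, bowl 90 by 70 by 32 mm, handle reaching 158 mm along its -x; origin under the bowl's centre
- jar: Bystander: glass jar, 70 mm across, 110 mm high; origin under its centre
- driver: Bystander: screwdriver lying on the table
- brush: Bystander: brush lying on the table

How it is judged:
By the outcome, as a careful person would: the job done as asked, in the order asked, and still so for the second after the job is handed in, while the arm keeps its last pose, push and grip.
It also fails if it takes over 48 s, if anything falls off the work surface, if the arm or the gripper's body presses on something with over 40 N, if the wrist force passes 120 N, or if a joint passes its speed limit or range.

### The arm

A 6-joint arm with a two-finger parallel gripper is mounted at the origin on the work surface. World frame = base frame: x ahead of the robot, y to its left, z up, the work surface at z = 0. Lengths are in m, angles in rad, forces in N, time in s.
With the tool pointing down it reaches from about 0.35 to 0.975 m from the base axis. Payload 4.9 kg.
Tool frame: the origin (TCP) lies midway between the tips of the shut fingers; the grasp point (between the pads) lies 19 mm behind it; z points along the fingers, y is the line along which they close (so a half turn about z gives the same grasp; the last joint's range is limited). The gripper opens to 85 mm and grips with 20 to 120 N. Pads are 22 mm wide; open, the fingers measure 114 mm over their backs; the gripper's body (76 mm by 85 mm) begins 54 mm behind the grasp point. The pads swing forward as they close: fully open they stand 13 mm farther back than shut.
Start: joints at [-1.39, 0.053, 1.613, -0, 1.476, -0.119], TCP at [0.185, -0.597, 0.231] pointing down, gripper open.
Joint ranges: [-3.01, 3.01], [-1.01, 2.22], [0.06, 2.58], [-1.02, 4.17], [0.09, 2.62], [-3.14, 3.14]. Speed limits (rad/s): [2.57, 2.57, 3.14, 3.14, 3.14, 3.14].

### API

Orientations are given as a unit quaternion [w, x, y, z].
In Python, from plant import state, grab_frame, job_done, cut_out, place_of gives the robot as it stands.
- The arm moves only by the tool jog_arm, never from a script. Its argument "motion" is text: rows parted by semicolons, each of 7 numbers parted by spaces: the opening in per cent of the stroke, from 0 (shut) to 100 (fully open), then the shift along the tool's x, y, z as a fraction of full scale, then the turn, a rotation vector about the tool's x, y, z as a fraction of full scale. A call has exactly 5 rows; each row is the pose to reach, as a shift and turn from the pose commanded when the call began, along the tool's axes at that moment; what a row does not reach only later rows make up. Full scale, the value 1, is 50 cm for a shift and 1.5 rad for a turn. A row lasts 1/8 s, in which the tool goes at most 62.5 mm and 10.7 degrees, less where a joint would pass 70% of its speed; a pose out of reach is approached as far as the arm can. A call with a number of a shift or a turn outside -1 to 1 is refused whole. A call with a gripper value outside its range is refused whole. The fingers move at their own pace and stop on an object; the grip force is fixed at half the most. Time passes only in rows, so rows that repeat a pose let the fingers close, or fill a call up. It gives the time, the measured TCP pose, the force, the opening and the grip force at its end, in the units of the state.
- state(): the state, without advancing time (a new reading comes with each control period).
- grab_frame(name): name is "side" or "top"; returns a dict with "color" (400x640x3 uint8, red, green, blue), "range_z" (400x640 float32, m along the optical axis (not along the pixel's ray), 0 where there is no reading), "intrinsics" (3x3 intrinsics, pixels), "k1" (the pictures are not rectified: a ray, as slopes to the right and down, at radius r is drawn at 1 + k1 r^2 times it, then the intrinsics apply), "world_from_camera" (4x4, takes a point from camera to world coordinates). Camera axes: x right, y up, looking along -z (the intrinsics and any distortion apply to the point x, -y, -z); pixel columns grow to the right and rows downward; lengths in m; the calibration is good to about 2 mm. A picture is of the moment at which its call begins.
- job_done(): hands the job in; it is judged then, once.
Trained networks look in the newest picture that a camera, given by its name, has taken for a name from the list of things; names that differ only in an ending like _2 or _b are one class to them, and where a whole thing is asked for, a point or a joint stands for the part that bears it (a point fixed in the world has none). Each returns a list of dicts, best first, with "p" (0 to 1); they miss things now and then, are a little off and sometimes report something else, mostly with a low value. They report only what shows in the picture. A call takes as long as a camera call.
- cut_out(camera, thing): "pixels" (400x640 bool, what is visible of it).
- place_of(camera, thing): "at" ([x, y, z] in m, in world coordinates, good to about 4 mm: a listed point, or the origin of a listed thing).
The state is a dict: "time": time; "joint_pos": joint angles; "joint_vel": joint speeds; "joint_efforts": joint torques, N m; "tool_pos": TCP position; "tool_rot": TCP orientation; "contact_force": force on the tool from outside, world axes, zero at the start; "ft_torque": the same for the moment, N m; "gripper_width": opening from 0.0 (shut) to 1.0 (fully open); "grasp_force": force on a finger pad.
Only numpy, scipy, OpenCV 4.12 (cv2) and the standard library are available. Lean on these libraries where they do the work, as an engineer would, in place of code of your own. Each camera call takes 0.05 s, during which the arm holds its last target. There are 200 camera calls.

## Working session

There is one attempt and no reset: what is moved stays moved. The work goes in short steps, Python scripts to look and compute and a tool call to move; the robot and the scene stay as the last step left them, time stands still between calls to the robot, and variables do not carry over. Pictures are saved under pics/ and viewed, at most 10 in all, crops included, and the job is handed in when it is done.

Besides the shell and the picture viewer there is one more tool, called after ">>>" by a JSON object that holds its "api" and its "payload". jog_arm: Moves the arm, as the interface text tells. Shift numbers are shares of 50 cm and turn numbers shares of 1.5 rad, none past 1 either way. Its arguments: {"type":"object","properties":{"motion":{"type":"string"}},"required":["motion"]}

```bash
mkdir -p pics; ls; cat > h.py <<'E'
import numpy as np,cv2
from plant import *
from scipy.spatial.transform import Rotation as R
def cloud(f):
    K=f["intrinsics"];k=f["k1"];T=f["world_from_camera"];d=f["range_z"]
    v,u=np.mgrid[0:400,0:640].astype(float)
    p=cv2.undistortPoints(np.stack([u.ravel(),v.ravel()],1)[:,None],K,np.array([k,0,0,0.]))[:,0]
    x=p[:,0].reshape(d.shape)*d;y=p[:,1].reshape(d.shape)*d
    P=np.stack([x,-y,-d],-1)@T[:3,:3].T+T[:3,3]
    P[d==0]=np.nan
    return P
def save(f,n,box=None,s=1):
    c=f["color"]
    if box: c=c[box[1]:box[3],box[0]:box[2]]
    cv2.imwrite("pics/"+n,cv2.resize(c[...,::-1],None,fx=s,fy=s,interpolation=cv2.INTER_CUBIC))
E
python3 - <<'E'
from h import *
s=state();print({k:np.round(v,3) for k,v in s.items()})
for c in("side","top"):
    f=grab_frame(c);save(f,c+"0.png");print(c,np.round(f["world_from_camera"],3).tolist(),f["k1"])
    for n in["tray_hole","tray","handle_grip","handle","pin_tab","pin","pin_tip","pin_root","frame","stone_a_mid","pail","cup","chunk","scoop","jar","driver","brush"]:
        print(c,n,[(np.round(r["at"],3).tolist(),round(r["p"],2)) for r in place_of(c,n)[:2]])
E
```

```text
pics
{'time': np.float64(0.0), 'joint_pos': array([-1.39 ,  0.053,  1.614,  0.   ,  1.476, -0.119]), 'joint_vel': array([-0.001,  0.001, -0.   ,  0.001,  0.002, -0.   ]), 'joint_efforts': array([ 0.0000e+00, -3.9368e+01, -3.7018e+01, -0.0000e+00,  7.0000e-03,
       -0.0000e+00]), 'tool_pos': array([ 0.184, -0.597,  0.23 ]), 'tool_rot': array([-0.001,  0.989,  0.149, -0.   ]), 'contact_force': array([-0.544, -0.356, -0.822]), 'ft_torque': array([ 0.014, -0.012, -0.036]), 'grasp_force': np.float64(0.0), 'gripper_width': np.float64(0.995)}
side [[-0.967, 0.159, -0.2, 0.345], [-0.256, -0.603, 0.756, 0.839], [-0.001, 0.782, 0.624, 0.851], [0.0, 0.0, 0.0, 1.0]] -0.09529078031296051
side tray_hole [([0.561, 0.099, 0.095], 0.84)]
side tray [([0.558, 0.097, 0.039], 0.78), ([0.598, 0.103, 0.058], 0.29)]
side handle_grip [([0.559, 0.1, 0.144], 0.76)]
side handle []
side pin_tab [([0.518, -0.332, 0.034], 0.58)]
side pin [([0.37, 0.098, 0.001], 0.54), ([0.516, -0.335, -0.0], 0.48)]
side pin_tip [([0.513, -0.237, 0.02], 0.58)]
side pin_root [([0.516, -0.322, 0.027], 0.63)]
side frame [([0.565, 0.
[... 859 characters left out ...]
0.514, -0.334, 0.033], 0.45)]
top pin [([0.52, -0.331, 0.003], 0.5), ([0.748, -0.231, 0.003], 0.44)]
top pin_tip [([0.508, -0.24, 0.02], 0.67)]
top pin_root [([0.517, -0.32, 0.022], 0.45)]
top frame [([0.514, -0.334, 0.033], 0.35)]
top stone_a_mid [([0.374, -0.041, 0.001], 0.69), ([0.521, 0.099, 0.057], 0.39)]
top pail [([0.749, -0.231, 0.004], 0.94), ([0.658, -0.401, -0.002], 0.55)]
top cup [([0.371, -0.038, -0.0], 0.87)]
top chunk [([0.368, 0.102, 0.001], 0.66)]
top scoop [([0.522, -0.489, -0.0], 0.75), ([0.515, -0.319, 0.024], 0.28)]
top jar [([0.773, 0.014, -0.0], 0.56), ([0.509, -0.241, 0.023], 0.47)]
top driver [([0.657, -0.402, -0.003], 0.76)]
top brush [([0.501, 0.417, 0.001], 0.75)]
```

View pics/top0.png

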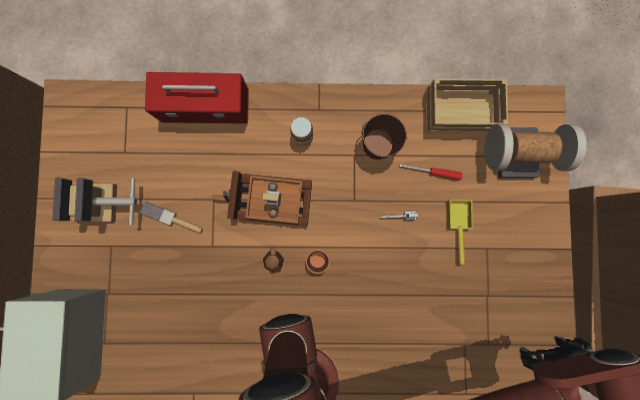

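View pics/side0.png

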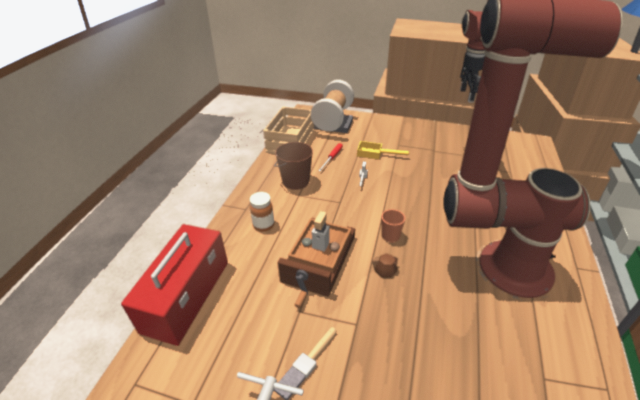

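```bash
python3 - <<'E'
from h import *
for c in("top","side"):
    f=grab_frame(c);P=cloud(f)
    def rect(n,x0,x1,y0,y1,z0,z1):
        m=(P[...,0]>x0)&(P[...,0]<x1)&(P[...,1]>y0)&(P[...,1]<y1)&(P[...,2]>z0)&(P[...,2]<z1)
        q=P[m]
        if len(q)<8: print(c,n,len(q));return
        r=cv2.minAreaRect((q[:,:2]*1000).astype(np.float32)); 
        print(c,n,len(q),"mid",np.round(r[0],1),"size",np.round(r[1],1),"ang",round(r[2],1),"zmed",np.round(np.nanmedian(q[:,2]),4),"mean",np.round(q.mean(0),4))
    rect("grip top",.50,.62,.03,.16,.147,.17)
    rect("tab top",.47,.56,-.37,-.29,.042,.06)
    rect("shaft",.47,.56,-.305,-.22,.012,.035)
    rect("foot",.47,.56,-.37,-.29,.008,.06)
    rect("sleeve top",.52,.60,.05,.15,.105,.115)
    rect("tray+",.46,.66,.0,.19,.052,.07)
    rect("endboard",.4,.7,.18,.26,.078,.09)
    rect("crank",.4,.7,.2,.34,.09,.14)
E
```

```text
top grip top 116 mid [560.2  94.5] size [45.9 20. ] ang 83.6 zmed 0.1556 mean [0.5596 0.0944 0.1554]
top tab top 38 mid [ 514.2 -332.7] size [11.2 28.7] ang 6.6 zmed 0.0516 mean [ 0.5142 -0.332   0.0513]
top shaft 52 mid [ 510.8 -272. ] size [ 7.3 64.4] ang 4.2 zmed 0.0248 mean [ 0.5108 -0.2718  0.0251]
top foot 123 mid [ 513.  -320.8] size [27.  59.4] ang 6.5 zmed 0.0235 mean [ 0.5141 -0.3258  0.0295]
top sleeve top 60 mid [559.6  94.5] size [36.2 39.6] ang 80.7 zmed 0.1097 mean [0.5578 0.0949 0.1096]
top tray+ 555 mid [560.   94.9] size [160.3 129.9] ang 84.2 zmed 0.061 mean [0.5608 0.0974 0.0608]
top endboard 339 mid [573.2 224.5] size [ 40.8 142.3] ang 85.0 zmed 0.0841 mean [0.5709 0.2149 0.0839]
top crank 3
side grip top 109 mid [559.6  96.9] size [47.6 20. ] ang 86.3 zmed 0.1551 mean [0.559  0.0996 0.1544]
side tab top 24 mid [ 515.1 -329.8] size [11.3 30.6] ang 11.5 zmed 0.0508 mean [ 0.5146 -0.3272  0.0494]
side shaft 26 mid [ 511.3 -269.6] size [ 7.3 62.4] ang 3.1 zmed 0.0244 mean [ 0.5108 -0.2692  0.0245]
side foot 86 mid [ 514.5 -320. ] size [27.7 58.2] ang 2.7 zmed 0.0238 mean [ 0.514  -0.3243  0.0278]
side sleeve top 91 mid [560.4  96.6] size [39.6 38.9] ang 86.2 zmed 0.1093 mean [0.5564 0.1043 0.1094]
side tray+ 755 mid [560.4  95.5] size [165.2 131.9] ang 84.0 zmed 0.06 mean [0.5585 0.109  0.0594]
side endboard 377 mid [572.3 226.2] size [ 39.3 143.6] ang 84.3 zmed 0.0837 mean [0.5701 0.2189 0.0834]
side crank 0
```

The top picture shows the tray with handle at about (272,197), and the pin at (398,216) with its tip to the left, toward the tray. The side picture shows the crank end nearest the camera and the pin at (363,173) with free space round it. The depth fits match the given sizes: tray yaw is about -5.8° and pin yaw about +4.5°.

```bash
cat >> h.py <<'E'
def goto(p,yaw,grip=None):
    "numbers for TCP p, tool y axis at world yaw (deg), pointing down"
    s=state();q=s["tool_rot"];r0=R.from_quat([q[1],q[2],q[3],q[0]])
    a=np.radians(yaw);y=np.array([np.cos(a),np.sin(a),0]);z=np.array([0,0,-1.]);x=np.cross(y,z)
    r1=R.from_matrix(np.stack([x,y,z],1))
    d=r0.inv().apply(np.array(p)-s["tool_pos"])/.5
    t=(r0.inv()*r1).as_rotvec()/1.5
    print("t",round(float(s["time"]),2),"pos",np.round(s["tool_pos"],4),"yaw",np.round(np.degrees(np.arctan2(*r0.as_matrix()[1::-1,1])),2),"shift",np.round(d,4),"turn",np.round(t,4))
E
python3 - <<'E'
from h import *
goto([.5144,-.331,.12],4.5)
E
```

```text
t 1.9 pos [ 0.1846 -0.5971  0.2313] yaw -72.82 shift [ 0.7874 -0.3136  0.2226] turn [-0.      0.     -0.8997]
```

>>> {"api": "jog_arm", "payload": {"motion": "60 0.16 -0.06 0.04 0 0 -0.12;60 0.27 -0.11 0.08 0 0 -0.24;60 0.38 -0.15 0.11 0 0 -0.36;60 0.48 -0.19 0.14 0 0 -0.48;60 0.59 -0.235 0.17 0 0 -0.6"}}

```text
time: 2.52
tool_pos: [0.4208, -0.4064, 0.1501]
tool_rot: [0.0, 0.824, 0.567, 0.0]
contact_force: [0.7, -0.5, -0.6]
gripper_width: 0.599
grasp_force: 0.0
```

```bash
python3 - <<'E'
from h import *
goto([.5144,-.331,.1],4.5)
E
```

```text
t 2.52 pos [ 0.4208 -0.4064  0.1501] yaw -20.93 shift [0.2078 0.1209 0.1002] turn [ 0.0003  0.0003 -0.2959]
```

>>> {"api": "jog_arm", "payload": {"motion": "60 0.08 0.05 0.03 0 0 -0.12;60 0.15 0.09 0.06 0 0 -0.24;60 0.19 0.11 0.09 0 0 -0.296;60 0.19 0.11 0.1 0 0 -0.296;60 0.19 0.11 0.1 0 0 -0.296"}}

```text
time: 3.15
tool_pos: [0.5046, -0.3394, 0.1001]
tool_rot: [-0.0, 0.681, 0.732, -0.0]
contact_force: [0.1, -0.3, 0.1]
gripper_width: 0.596
grasp_force: 0.0
```

```bash
python3 - <<'E'
from h import *
goto([.5144,-.331,.022],4.5)
f=grab_frame("side");save(f,"a.png",(280,60,480,200),3)
E
```

```text
t 3.15 pos [ 0.5046 -0.3394  0.1001] yaw 4.12 shift [0.0154 0.0208 0.1563] turn [-0.0005 -0.0001 -0.0044]
```

View pics/a.png

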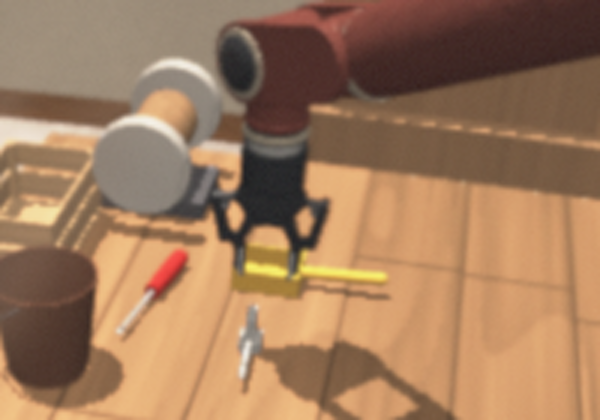

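The crop shows the open gripper hanging behind and above the pin, which stands at about (250,340). The way down is clear. I'll correct the position sideways first, then descend.

>>> {"api": "jog_arm", "payload": {"motion": "60 0.0154 0.0208 0.03 0 0 -0.004;60 0.0154 0.0208 0.08 0 0 -0.004;60 0.0154 0.0208 0.13 0 0 -0.004;60 0.0154 0.0208 0.156 0 0 -0.004;60 0.0154 0.0208 0.156 0 0 -0.004"}}

```text
time: 3.82
tool_pos: [0.5143, -0.3301, 0.021]
tool_rot: [-0.001, 0.679, 0.734, -0.0]
contact_force: [0.1, 1.0, -0.0]
gripper_width: 0.602
grasp_force: 0.0
```

>>> {"api": "jog_arm", "payload": {"motion": "20 0 0 0 0 0 0;0 0 0 0 0 0 0;0 0 0 0 0 0 0;0 0 0 0 0 0 0;0 0 0 0 0 0 0"}}

```text
time: 4.45
tool_pos: [0.5158, -0.3314, 0.0238]
tool_rot: [0.001, 0.679, 0.734, 0.0]
contact_force: [0.6, -0.1, 6.3]
gripper_width: 0.133
grasp_force: 59.4
```

```bash
python3 - <<'E'
from h import *
goto([.5144,-.331,.022],4.5);s=state();print(s["gripper_width"],s["grasp_force"],s["contact_force"])
E
```

```text
t 4.45 pos [ 0.5158 -0.3314  0.0238] yaw 4.53 shift [ 0.001  -0.0028  0.0035] turn [0.0011 0.0011 0.0003]
0.13287779500234528 59.446821212768555 [ 0.55149939 -0.1341105   6.30255425]
```

>>> {"api": "jog_arm", "payload": {"motion": "0 0 0 -0.03 0 0 0;0 0 0 -0.1 0 0 0;0 0 0 -0.19 0 0 0;0 0 0 -0.23 0 0 0;0 0 0 -0.23 0 0 0"}}

```text
time: 5.08
tool_pos: [0.5157, -0.3313, 0.1391]
tool_rot: [0.002, 0.679, 0.734, 0.0]
contact_force: [-0.7, 0.4, -0.7]
gripper_width: 0.127
grasp_force: 58.5
```

```bash
python3 - <<'E'
from h import *
goto([.544,-.065,.14],-5.8);print(state()["gripper_width"])
E
```

```text
t 5.08 pos [ 0.5157 -0.3313  0.1391] yaw 4.53 shift [ 0.5265  0.0985 -0.0028] turn [0.0017 0.0014 0.1201]
0.1268741836163533
```

>>> {"api": "jog_arm", "payload": {"motion": "0 0.08 0.02 0 0 0 0.03;0 0.19 0.04 0 0 0 0.06;0 0.3 0.06 0 0 0 0.08;0 0.4 0.08 0 0 0 0.1;0 0.48 0.095 0 0 0 0.12"}}

```text
time: 5.7
tool_pos: [0.5417, -0.0852, 0.1344]
tool_rot: [-0.002, 0.742, 0.67, -0.001]
contact_force: [0.2, -0.3, -1.9]
gripper_width: 0.13
grasp_force: 58.5
```

>>> {"api": "jog_arm", "payload": {"motion": "0 0.04 0 0 0 0 0;0 0.04 0 0 0 0 0;0 0.04 0 0 0 0 0;0 0.04 0 0 0 0 0;0 0.04 0 0 0 0 0"}}

```text
time: 6.32
tool_pos: [0.5454, -0.0687, 0.1374]
tool_rot: [0.0, 0.742, 0.67, -0.0]
contact_force: [0.8, 0.2, -1.0]
gripper_width: 0.131
grasp_force: 58.5
```

```bash
cat > m.py <<'E'
from h import *
C=np.array([.560,.0955]);u=np.array([.101,.995])
goto([.544,-.065,.0968],-5.8)
for c in("top","side"):
    f=grab_frame(c);P=cloud(f);save(f,c+str(len(__import__("os").listdir("pics")))+".png",(220,140,420,280) if c=="top" else (260,150,460,290),3)
    D=P[...,:2]-C;S=D@u;L=D@[u[1],-u[0]]
    for n in ["pin_tip","pin_root","pin_tab","tray_hole"]:
        for r in place_of(c,n)[:1]:
            a=np.array(r["at"]);d=a[:2]-C;print(c,n,"s,l,z mm",np.round([d@u*1e3,d@[u[1],-u[0]]*1e3,a[2]*1e3],1),round(r["p"],2))
    zt=state()["tool_pos"][2]
    m=(abs(L)<.012)&(S>-.14)&(S<-.025)&(P[...,2]>zt-.012)&(P[...,2]<zt+.012)
    q=np.stack([S[m],L[m],P[...,2][m]],1)*1e3
    b=np.floor(q[:,0]/15)*15
    for k in np.unique(b): g=q[b==k];print(c,k,len(g),"L %.1f..%.1f mean %.1f z max %.1f med %.1f smax %.1f"%(g[:,1].min(),g[:,1].max(),g[:,1].mean(),g[:,2].max(),np.median(g[:,2]),g[:,0].max()))
E
python3 m.py; ls pics
```

```text
t 6.33 pos [ 0.5454 -0.0687  0.1374] yaw -5.86 shift [ 0.007  -0.0035  0.0812] turn [ 0.      0.0001 -0.0007]
top pin_tip s,l,z mm [315.  -94.7   0.9] 0.49
top tray_hole s,l,z mm [-3.4  3.1 93.7] 0.92
top -105.0 1 L -0.7..-0.7 mean -0.7 z max 139.0 med 139.0 smax -90.6
top -90.0 14 L -1.8..4.9 mean 1.6 z max 140.7 med 137.4 smax -75.9
top -75.0 2 L 0.3..3.5 mean 1.9 z max 139.2 med 136.9 smax -72.7
side pin_tip s,l,z mm [-70.7   2.5 135.5] 0.63
side pin_root s,l,z mm [-152.     2.3  137.4] 0.48
side pin_tab s,l,z mm [-163.     1.1  148.7] 0.62
side tray_hole s,l,z mm [ 4.1 -1.4 94.3] 0.57
side -150.0 3 L -2.8..2.7 mean -0.8 z max 140.6 med 139.5 smax -136.1
side -135.0 10 L -2.2..5.3 mean 0.5 z max 141.8 med 138.2 smax -122.1
side -120.0 9 L -3.0..3.6 mean 0.0 z max 139.4 med 139.2 smax -106.2
side -105.0 13 L -2.5..5.6 mean 0.8 z max 140.3 med 138.0 smax -90.5
side -90.0 7 L -1.6..3.5 mean 0.7 z max 140.4 med 139.1 smax -78.4
side -75.0 7 L -1.4..4.5 mean 1.3 z max 140.9 med 136.5 smax -68.4
a.png
side0.png
side4.png
top0.png
top3.png
```

>>> {"api": "jog_arm", "payload": {"motion": "0 0 -0.003 0.03 0 0 0;0 0 -0.003 0.07 0 0 0;0 0.02 -0.003 0.082 0 0 0;0 0.04 -0.003 0.082 0 0 0;0 0.04 -0.003 0.082 0 0 0"}}

```text
time: 7.45
tool_pos: [0.5463, -0.0469, 0.0967]
tool_rot: [0.0, 0.741, 0.671, 0.0]
contact_force: [0.7, 1.3, -1.0]
gripper_width: 0.129
grasp_force: 58.5
```

```bash
python3 m.py; ls pics
```

```text
t 7.45 pos [ 0.5463 -0.0469  0.0967] yaw -5.7 shift [-0.0366 -0.0011 -0.0001] turn [0.0004 0.     0.0012]
top pin_root s,l,z mm [-2.1  1.3 46.5] 0.45
top tray_hole s,l,z mm [ 0.4  2.2 94.2] 0.96
top -60.0 8 L -2.2..2.0 mean -0.2 z max 99.9 med 97.5 smax -50.3
side pin_tip s,l,z mm [-49.7   2.   94.6] 0.68
side pin_root s,l,z mm [-131.9    1.3   98.3] 0.58
side pin_tab s,l,z mm [-146.     2.6  106. ] 0.6
side tray_hole s,l,z mm [ 2.6  1.5 95.9] 0.7
side -150.0 7 L -11.3..8.1 mean -6.1 z max 101.7 med 90.8 smax -135.1
side -135.0 37 L -11.8..11.0 mean -1.7 z max 108.3 med 99.3 smax -121.6
side -120.0 8 L -3.3..2.6 mean -0.4 z max 99.1 med 97.8 smax -106.2
side -105.0 8 L -3.9..1.9 mean -1.4 z max 100.8 med 97.7 smax -92.1
side -90.0 13 L -2.9..3.8 mean 0.0 z max 101.4 med 98.4 smax -76.3
side -75.0 7 L -3.6..4.0 mean -1.0 z max 100.6 med 97.1 smax -61.5
side -60.0 10 L -4.1..4.0 mean 0.1 z max 101.2 med 97.3 smax -50.8
a.png
side0.png
side4.png
side6.png
top0.png
top3.png
top5.png
```

View pics/side6.png

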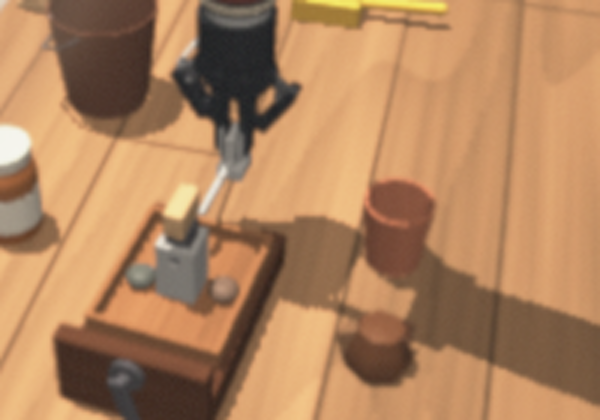

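The crop shows the pin held level at (215,190), in line with the sleeve at (182,265). Both stones lie in the tray. I'll push in gently.

>>> {"api": "jog_arm", "payload": {"motion": "0 0.02 0 0 0 0 0;0 0.04 0 0 0 0 0;0 0.055 0 0 0 0 0;0 0.07 0 0 0 0 0;0 0.08 0 0 0 0 0"}}

```text
time: 8.57
tool_pos: [0.55, -0.0073, 0.0964]
tool_rot: [0.0, 0.742, 0.671, 0.0]
contact_force: [0.2, -0.2, -0.7]
gripper_width: 0.128
grasp_force: 58.5
```

```bash
python3 - <<'E'
from h import *
goto([.56-.0046,.0955-.0458,.0965],-5.8);print(state()["contact_force"],state()["ft_torque"])
f=grab_frame("top");P=cloud(f)
m=(abs(P[...,0]-.56)<.1)&(abs(P[...,1]-.095)<.12)&(P[...,2]>.055)&(P[...,2]<.066)
print(cv2.minAreaRect((P[m][:,:2]*1e3).astype(np.float32)))
E
```

```text
t 8.57 pos [ 0.55   -0.0073  0.0964] yaw -5.76 shift [ 0.1145 -0.0007 -0.0003] turn [ 0.     -0.      0.0005]
[ 0.22551877 -0.18050108 -0.69199384] [ 0.04514606 -0.02582724  0.02352415]
((559.7637329101562, 111.1895523071289), (192.99288940429688, 142.14540100097656), 83.83843231201172)
```

>>> {"api": "jog_arm", "payload": {"motion": "0 0.02 0 0 0 0 0;0 0.04 0 0 0 0 0;0 0.06 0 0 0 0 0;0 0.08 0 0 0 0 0;0 0.095 0 0 0 0 0"}}

```text
time: 9.25
tool_pos: [0.5548, 0.04, 0.0964]
tool_rot: [0.0, 0.742, 0.671, -0.0]
contact_force: [-0.7, -0.4, -0.8]
gripper_width: 0.126
grasp_force: 58.5
```

>>> {"api": "jog_arm", "payload": {"motion": "0 0.01 0 0 0 0 0;0 0.02 0 0 0 0 0;0 0.025 0 0 0 0 0;0 0.025 0 0 0 0 0;0 0.025 0 0 0 0 0"}}

```text
time: 9.88
tool_pos: [0.556, 0.0516, 0.0964]
tool_rot: [0.0, 0.742, 0.67, -0.0]
contact_force: [0.4, -0.3, -1.6]
gripper_width: 0.128
grasp_force: 58.5
```

```bash
python3 - <<'E'
from h import *
goto([.56-.0046,.0955-.0458,.0965],-5.8);print(state()["contact_force"],state()["gripper_width"])
f=grab_frame("side");save(f,"in.png",(270,190,390,290),5)
E
```

```text
t 9.88 pos [0.556  0.0516 0.0964] yaw -5.8 shift [-0.0039 -0.0008 -0.0002] turn [-0.      0.0001  0.    ]
[ 0.4427112  -0.25996603 -1.57947554] 0.128300495579884
```

View pics/in.png

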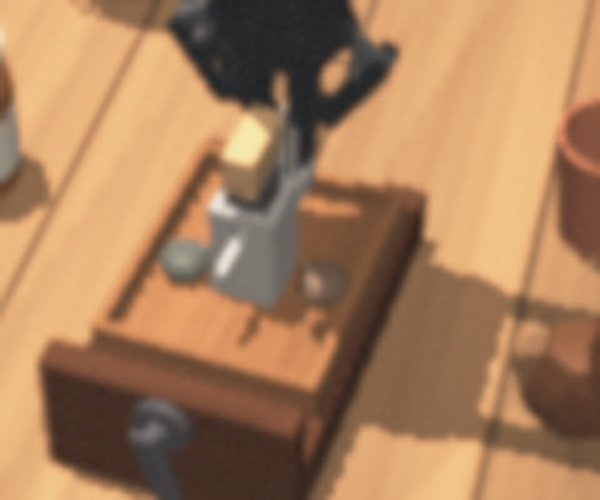

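The crop shows the tip sticking out of the sleeve's far wall at about (228,258). The tray is unmoved and the stones are in it. I'll push 4 mm more, lower the pin 1 mm and release.

>>> {"api": "jog_arm", "payload": {"motion": "0 0.004 0 0 0 0 0;0 0.008 0 0 0 0 0;0 0.008 0 0.002 0 0 0;20 0.008 0 0.002 0 0 0;40 0.008 0 0.002 0 0 0"}}

```text
time: 10.55
tool_pos: [0.5566, 0.0557, 0.0956]
tool_rot: [0.0, 0.742, 0.671, 0.0]
contact_force: [-0.1, 0.2, -0.4]
gripper_width: 0.389
grasp_force: 0.0
```

>>> {"api": "jog_arm", "payload": {"motion": "40 0 0 0 0 0 0;40 0 0 0 0 0 0;40 0 0 0 0 0 0;40 0 0 -0.02 0 0 0;40 0 0 -0.05 0 0 0"}}

```text
time: 11.18
tool_pos: [0.5562, 0.0557, 0.121]
tool_rot: [-0.0, 0.742, 0.67, -0.0]
contact_force: [0.7, 0.4, 0.9]
gripper_width: 0.403
grasp_force: 0.0
```

>>> {"api": "jog_arm", "payload": {"motion": "40 0 0 -0.03 0 0 0;40 0 0 -0.08 0 0 0;40 0 0 -0.13 0 0 0;40 0 0 -0.15 0 0 0;40 0 0 -0.15 0 0 0"}}

```text
time: 11.8
tool_pos: [0.557, 0.0557, 0.1966]
tool_rot: [0.001, 0.742, 0.671, 0.001]
contact_force: [-0.5, -0.3, -1.2]
gripper_width: 0.399
grasp_force: 0.0
```

```bash
python3 - <<'E'
from h import *
f=grab_frame("top");P=cloud(f);g=grab_frame("side");save(g,"rel.png",(270,190,390,290),5);Q=cloud(g)
for A in(P,Q):
    m=(abs(A[...,0]-.56)<.04)&(abs(A[...,1]-.095)<.05)&(A[...,2]>.147)&(A[...,2]<.159)
    print(m.sum(),cv2.minAreaRect((A[m][:,:2]*1e3).astype(np.float32)),np.median(A[m][:,2]) if m.any() else 0)
goto([.56,.0955,.18],-5.8);goto([.56,.0955,.122],-5.8)
E
```

```text
0 ((0.0, 0.0), (0.0, 0.0), 0.0) 0
109 ((559.387451171875, 95.71365356445312), (48.849090576171875, 19.876665115356445), 85.19977569580078) 0.1547369655416927
t 11.9 pos [0.5559 0.0557 0.1945] yaw -5.79 shift [0.08   0.0001 0.029 ] turn [-0.0009  0.0001  0.0001]
t 11.9 pos [0.5559 0.0557 0.1945] yaw -5.79 shift [0.08   0.0003 0.145 ] turn [-0.0009  0.0001  0.0001]
```

View pics/rel.png

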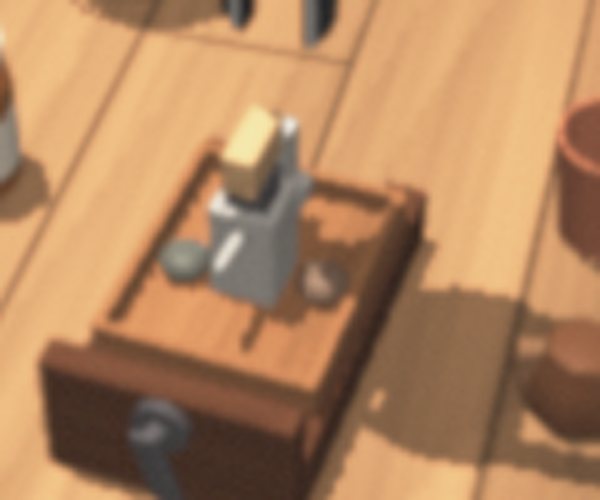

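The crop shows the pin let go and staying through the sleeve: its tip is at (228,258) and its tab stands behind the grip. Next I'll take the grip.

>>> {"api": "jog_arm", "payload": {"motion": "50 0.04 0 0.01 0 0 0;50 0.08 0 0.02 0 0 0;50 0.08 0 0.07 0 0 0;50 0.08 0 0.12 0 0 0;50 0.08 0 0.142 0 0 0"}}

```text
time: 12.52
tool_pos: [0.559, 0.0968, 0.1216]
tool_rot: [-0.001, 0.741, 0.671, -0.002]
contact_force: [-0.5, -0.9, -0.3]
gripper_width: 0.494
grasp_force: 0.0
```

>>> {"api": "jog_arm", "payload": {"motion": "35 0 0 0 0 0 0;20 0 0 0 0 0 0;0 0 0 0 0 0 0;0 0 0 0 0 0 0;0 0 0 0 0 0 0"}}

```text
time: 13.15
tool_pos: [0.5606, 0.0954, 0.1247]
tool_rot: [0.0, 0.742, 0.67, 0.0]
contact_force: [-0.7, 0.7, -0.3]
gripper_width: 0.249
grasp_force: 58.9
```

>>> {"api": "jog_arm", "payload": {"motion": "0 0 0 -0.003 0 0 0;0 0 0 -0.006 0 0 0;0 0 0 -0.01 0 0 0;0 0 0 -0.014 0 0 0;0 0 0 -0.02 0 0 0"}}

```text
time: 13.78
tool_pos: [0.5593, 0.0956, 0.133]
tool_rot: [-0.001, 0.742, 0.671, -0.001]
contact_force: [-0.5, 0.7, -7.3]
gripper_width: 0.249
grasp_force: 59.0
```

```bash
python3 - <<'E'
from h import *
goto([.5596,.0955,.122],-5.8);s=state();print(s["contact_force"],s["ft_torque"],s["gripper_width"])
E
```

```text
t 13.78 pos [0.5593 0.0956 0.133 ] yaw -5.79 shift [-0.0001  0.0006  0.022 ] turn [-0.0019  0.0001  0.0001]
[-0.46956641  0.67208094 -7.33113168] [ 0.05061111  0.01271898 -0.07623693] 0.24929082232833938
```

>>> {"api": "jog_arm", "payload": {"motion": "0 0 0 -0.01 0 0 0;0 0 0 -0.025 0 0 0;0 0 0 -0.04 0 0 0;0 0 0 -0.055 0 0 0;0 0 0 -0.07 0 0 0"}}

```text
time: 14.4
tool_pos: [0.5605, 0.0955, 0.1701]
tool_rot: [0.0, 0.742, 0.671, 0.0]
contact_force: [-0.4, -0.4, -6.8]
gripper_width: 0.25
grasp_force: 59.1
```

>>> {"api": "jog_arm", "payload": {"motion": "0 0 0 -0.015 0 0 0;0 0 0 -0.03 0 0 0;0 0 0 -0.045 0 0 0;0 0 0 -0.06 0 0 0;0 0 0 -0.075 0 0 0"}}

```text
time: 15.02
tool_pos: [0.5604, 0.0955, 0.2074]
tool_rot: [-0.0, 0.742, 0.671, 0.0]
contact_force: [-0.2, 0.4, -7.7]
gripper_width: 0.252
grasp_force: 59.1
```

>>> {"api": "jog_arm", "payload": {"motion": "0 0 0 -0.015 0 0 0;0 0 0 -0.03 0 0 0;0 0 0 -0.04 0 0 0;0 0 0 -0.045 0 0 0;0 0 0 -0.045 0 0 0"}}

```text
time: 15.65
tool_pos: [0.5605, 0.0955, 0.2295]
tool_rot: [0.0, 0.742, 0.671, 0.0]
contact_force: [-0.6, 0.4, -7.8]
gripper_width: 0.246
grasp_force: 59.1
```

>>> {"api": "jog_arm", "payload": {"motion": "0 0 0 0 0 0 0;0 0 0 0 0 0 0;0 0 0 0 0 0 0;0 0 0 0 0 0 0;0 0 0 0 0 0 0"}}

```text
time: 16.27
tool_pos: [0.5605, 0.0955, 0.2294]
tool_rot: [-0.0, 0.742, 0.67, 0.0]
contact_force: [0.2, -0.5, -7.6]
gripper_width: 0.251
grasp_force: 59.1
```

```bash
python3 - <<'E'
from h import *
s=state();print(s["tool_pos"],s["contact_force"],s["gripper_width"])
f=grab_frame("side");save(f,"up.png",(250,110,410,310),3);P=cloud(f)
D=P[...,:2]-[.56,.0955];S=D@[.101,.995];L=D@[.995,-.101]
m=(abs(L)<.068)&(abs(S)<.083)&((abs(L)>.055)|(abs(S)>.072))&(P[...,2]>.14)&(P[...,2]<.18)
z=P[...,2]
m&=z>.153
A=np.c_[np.ones(m.sum()),S[m],L[m]];c=np.linalg.lstsq(A,z[m],rcond=None)[0];print(m.sum(),c,"deg",np.degrees(c[1:]))
for n in("tray","stone_a_mid"):print(n,[(np.round(r["at"],3),round(r["p"],2)) for r in place_of("side",n)[:3]])
E
```

```text
[0.56046363 0.09551614 0.22938416] [ 0.24159096 -0.51638425 -7.55300258] 0.25144700696777256
508 [ 0.159166    0.00290555 -0.00201152] deg [ 0.16647601 -0.11525189]
tray [(array([0.56 , 0.098, 0.137]), 0.75), (array([0.553, 0.056, 0.175]), 0.73)]
stone_a_mid [(array([0.52 , 0.101, 0.154]), 0.63), (array([ 0.562,  0.093, -0.003]), 0.6)]
```

View pics/up.png

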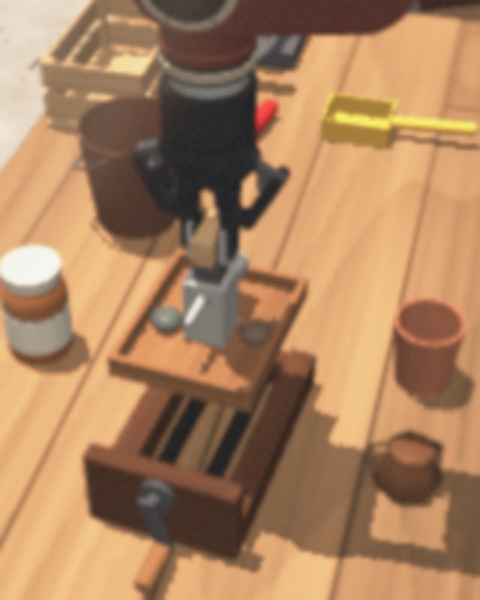

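The picture shows the tray hanging level, with both stones in it at (165,318) and (255,330) and the pin tip out at (195,308). Its rim has risen about 99 mm, with less than 0.2° of tilt. I'm handing it in.

```bash
python3 -c "
from plant import *
print(job_done())"
```

```text
the job is handed in; nothing more can be done
None
```

The job is handed in: the pin is through the sleeve and handle with its tip out and let go, and the tray hangs by its grip about 10 cm above the frame, level and steady, with both stones in it.

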